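# Tip the lipstick out of the blue holder

### The job

The lipstick at the bottom of the tall blue tube sits too deep to reach. Tip the blue tube over towards its own white dish until the lipstick slides out into that dish, then let the tube swing back upright. Do not tip the white tube.

Things in the scene. Friction and masses are not known exactly. Their poses are not given: they have to be found in the camera images.
- blue_holder: Fixed cedar stand of the blue tube. Origin on the dresser under the tube's pivot, z up, x towards its white dish. Foot board x -55 to 215, y +-48, 12 mm thick. Cheeks beside the tube (y 28 to 36 mm each side, x +-15, up to z 134 mm) hold the pivot at x 0, z 120 mm, axis along y. A like stand with a white tube is 0.28 to 0.53 m to one side.
- blue_tube (a joint): Tip angle of the blue tube, rad: 0 upright, grows as the mouth goes to the dish (+x), 1.57 level, stop 2.25. 44 mm square, 34 inside; upright it reaches 50 mm below to 100 mm above the pivot, inner floor 30 mm below it. A foot weight rights it when let go; 2 N on the back face near the mouth tips it. The lipstick starts to slide at 1.75 to 1.9, is out within 1 s at 2.1.
- blue_dish_in (a point): Centre of the inner floor of the blue holder's white porcelain dish, fixed on the foot board: x 135, y 0, z 18 mm in the stand's frame. Dish 150 mm long (x) by 110 mm wide outside, walls 6 mm thick, rim at z 36 mm. Axes as the stand's.
- blue_lipstick_mid (a point): Centre of the loose lipstick in the blue tube: 20 mm square, 72 mm long brass case with a red cap, about 35 g, slick. It starts upright on the tube's inner floor, its top 58 mm below the mouth; lying in the dish its centre is about 28 mm above the dresser. z is along its length.
- white_tube (a joint): Tip angle of the white tube of the other, like holder (with a silver and black lipstick and its own dish), rad, 0 upright. It must stay standing.

How it is judged:
By the outcome, as a careful person would: the job done as asked, in the order asked, and still so for the second after the job is handed in, with the robot touching nothing.
It also fails if it takes over 43 s, if anything falls off the work surface, if the arm or the gripper's body presses on something with over 40 N, if the wrist force passes 120 N, or if a joint passes its speed limit or range.

### The arm

A 6-joint arm with a two-finger parallel gripper is mounted at the origin on the work surface. World frame = base frame: x ahead of the robot, y to its left, z up, the work surface at z = 0. Lengths are in m, angles in rad, forces in N, time in s.
With the tool pointing down it reaches from about 0.275 to 0.85 m from the base axis. Payload 5.2 kg.
Tool frame: the origin (TCP) lies at the very end of the fingers, on their centre line; the grasp point (between the pads) lies 19 mm behind it; z points along the fingers, y is the line along which they close (so a half turn about z gives the same grasp; the last joint's range is limited). The gripper opens to 85 mm and grips with 20 to 120 N. Pads are 22 mm wide; open, the fingers measure 114 mm over their backs; the gripper's body (76 mm by 85 mm) begins 54 mm behind the grasp point. The pads swing forward as they close: fully open they stand 13 mm farther back than shut.
Start: joints at [-1.359, 0.259, 1.535, -0, 1.348, -0.203], TCP at [0.222, -0.503, 0.231] pointing down, gripper open.
Joint ranges: [-3.14, 3.14], [-0.91, 2.08], [0.19, 2.58], [-1.22, 4.36], [0.22, 2.71], [-3.12, 3.12]. Speed limits (rad/s): [2.57, 2.57, 3.14, 3.14, 3.14, 3.14].

### API

Orientations are given as a unit quaternion [w, x, y, z].
In Python, from workcell import state, snapshot, calibration, finish_job gives the robot as it stands.
- The arm moves only by the tool drive_tool, never from a script. Its arguments are lists of equal length, an entry for each row: "turn": the turn, a rotation vector about the tool's x, y, z in units of 5 degrees (1.0 is 5 degrees), a list of three; "travel": the shift along the tool's x, y, z in units of 30 mm (1.0 is 30 mm), a list of three; "grip": the opening, from 0 (shut) to 1 (fully open). In form: {"turn": [[rx, ry, rz], ...], "travel": [[x, y, z], ...], "grip": [grip, ...]}. A call has 1 to 12 rows; each row is the pose to reach, as a shift and turn from the pose commanded when the call began, along the tool's axes at that moment; what a row does not reach only later rows make up. A row lasts 1/12 s, in which the tool goes at most 41.7 mm and 7.16 degrees, less where a joint would pass 70% of its speed; a pose out of reach is approached as far as the arm can. A call with a gripper value outside its range is refused whole. The fingers move at their own pace and stop on an object; "force" is the grip in N (left out, the last holds). Time passes only in rows, so rows that repeat a pose let the fingers close. It gives the time, the measured TCP pose, the force, the opening and the grip force at its end, in the units of the state.
- state(): the state, without advancing time (a new reading comes with each control period).
- snapshot(name): name is "side" or "top" or "wrist"; returns (picture, depth): 400x640x3 uint8, red, green, blue; 400x640 float32, m along the optical axis (not along the pixel's ray), 0 where there is no reading.
- calibration(name): a dict with "intrinsics" (3x3 intrinsics, pixels), "k1" (the pictures are not rectified: a ray, as slopes to the right and down, at radius r is drawn at 1 + k1 r^2 times it, then the intrinsics apply), "extrinsics" (4x4, takes a point from camera to world coordinates). Camera axes: x right, y down, z forward; pixel columns grow to the right and rows downward; lengths in m; the calibration is good to about 2 mm. A picture is of the moment at which its call begins: read the wrist's pose just before it. calibration takes no time and is no camera call; for the wrist camera it gives the pose at the moment of the call.
- finish_job(): hands the job in; it is judged then, once.
The state is a dict: "clock": time; "q": joint angles; "joint_velocities": joint speeds; "joint_efforts": joint torques, N m; "ee_pos": TCP position; "tool_rot": TCP orientation; "ft_force": force on the tool from outside, world axes, zero at the start; "wrist_torque": the same for the moment, N m; "gripper_width": finger opening in m; "grip_force": force on a finger pad.
Only numpy, scipy, OpenCV 4.12 (cv2) and the standard library are available. Lean on these libraries where they do the work, as an engineer would, in place of code of your own. Each camera call takes 0.05 s, during which the arm holds its last target. There are 200 camera calls.

## Working session

There is one attempt and no reset: what is moved stays moved. The work goes in short steps, Python scripts to look and compute and a tool call to move; the robot and the scene stay as the last step left them, time stands still between calls to the robot, and variables do not carry over. Pictures are saved under pics/ and viewed, at most 10 in all, crops included, and the job is handed in when it is done.

Besides the shell and the picture viewer there is one more tool, called after "Call:" by a JSON object that holds its "method" and its "body". drive_tool: Moves the arm, as the interface text tells. Its arguments: {"type":"object","properties":{"turn":{"type":"array"},"travel":{"type":"array"},"grip":{"type":"array"},"force":{"type":"number"}},"required":["turn","travel","grip"]}

```bash
mkdir -p pics
python3 - <<'E'
from workcell import *
import cv2,numpy as np
for n in("side","top"):
    p,d=snapshot(n); cv2.imwrite(f"pics/{n}0.png",p[:,:,::-1]); np.save(f"pics/{n}0.npy",d)
    c=calibration(n); print(n,c["intrinsics"],c["k1"],np.round(c["extrinsics"],3))
s=state();print(s["clock"],s["ee_pos"],s["tool_rot"])
E
```

```text
side [[506.95324582   0.         321.03516254]
 [  0.         506.95324582 202.21203044]
 [  0.           0.           1.        ]] -0.09031554834025092 [[ 0.992 -0.064  0.105  0.48 ]
 [-0.123 -0.511  0.851 -0.929]
 [-0.001 -0.857 -0.515  0.663]
 [ 0.     0.     0.     1.   ]]
top [[511.15637419   0.         318.4874928 ]
 [  0.         511.15637419 208.94002149]
 [  0.           0.           1.        ]] -0.12606604652198894 [[-0.02  -0.982  0.189  0.397]
 [-1.     0.023  0.016 -0.006]
 [-0.021 -0.189 -0.982  1.018]
 [ 0.     0.     0.     1.   ]]
0.1 [ 0.22157192 -0.5028832   0.23056502] [-8.21040335e-04  9.78566354e-01  2.05930127e-01 -6.71337671e-06]
```

View pics/side0.png

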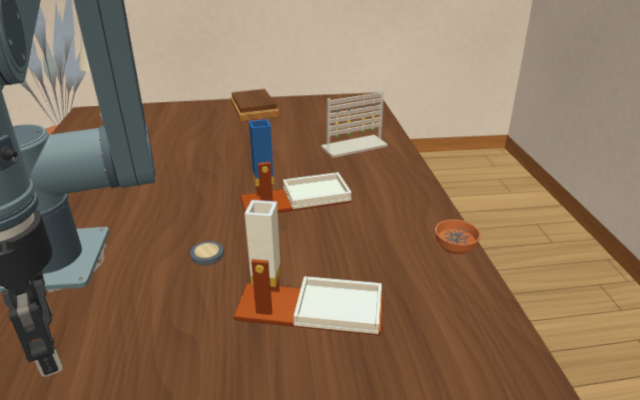

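View pics/top0.png

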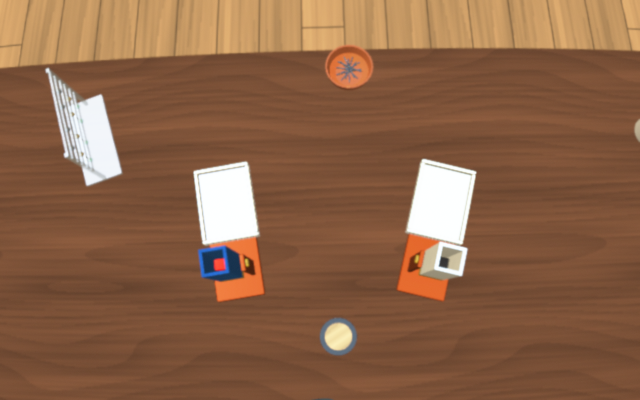

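The top view shows the blue stand's dish centred near (226,203) and the blue tube's mouth near (220,264). The white stand is to the right, with its dish near (441,202). Next I'll measure the dish rim and the tube mouth.

```bash
cat > h.py <<'E'
import numpy as np,cv2
from workcell import *
def ray(c,uv,z):
    K=c["intrinsics"];D=np.array([c["k1"],0,0,0,0.])
    n=cv2.undistortPoints(np.float64(uv).reshape(-1,1,2),K,D).reshape(-1,2)
    E=np.array(c["extrinsics"]);d=np.c_[n,np.ones(len(n))]@E[:3,:3].T;o=E[:3,3]
    return o+d*((z-o[2])/d[:,2])[:,None]
E
python3 - <<'E'
from h import *
c=calibration("top");p=cv2.imread("pics/top0.png");hsv=cv2.cvtColor(p,cv2.COLOR_BGR2HSV)
def big(m,x0,x1,y0,y1):
    mm=np.zeros_like(m);mm[y0:y1,x0:x1]=m[y0:y1,x0:x1]
    return max(cv2.findContours(mm,0,2)[0],key=cv2.contourArea)
w=cv2.inRange(hsv,(0,0,170),(179,50,255))
k=big(w,180,275,150,255);P=ray(c,k.reshape(-1,2),.036)[:,:2]
r=cv2.minAreaRect(np.float32(P*1000));print("dish",r);B=cv2.boxPoints(r);print(B)
o=cv2.inRange(hsv,(3,150,120),(14,255,255));k=big(o,195,275,235,310)
P=ray(c,k.reshape(-1,2),.012)[:,:2];print("foot corners px",cv2.boxPoints(cv2.minAreaRect(np.float32(P*1000))))
b=cv2.inRange(hsv,(100,120,40),(125,255,255));k=big(b,190,250,235,295)
hull=cv2.approxPolyDP(cv2.convexHull(k),2,True).reshape(-1,2);print(hull,ray(c,hull,.22)[:,:2]*1000)
E
```

```text
dish ((604.1190795898438, 194.9832305908203), (153.65415954589844, 113.0280990600586), 8.691612243652344)
[[519.6341   239.23846 ]
 [536.7144   127.508385]
 [688.60406  150.728   ]
 [671.52374  262.45807 ]]
foot corners px [[407.4707   215.54532 ]
 [422.70978  116.757835]
 [536.9209   134.37619 ]
 [521.6818   233.16367 ]]
[[237 255]
 [240 276]
 [223 279]
 [202 276]
 [199 250]
 [224 246]] [[479.74191589 137.0524791 ]
 [446.69783322 132.11034118]
 [442.41613444 158.96406255]
 [447.56425279 192.46993949]
 [488.73477255 198.04207509]
 [494.3898908  157.93445079]]
```

Call:
{"method": "drive_tool", "body": {"turn": [[0, 0, 0], [0, 0, 0], [0, 0, 1], [0, 0, 2], [0, 0, 3], [0, 0, 3], [0, 0, 3], [0, 0, 3], [0, 0, 3], [0, 0, 3], [0, 0, 3], [0, 0, 3]], "travel": [[0, 0, -1.2], [0.7, -0.9, -2], [1.5, -1.8, -2], [2.3, -2.8, -2], [3.1, -3.8, -2], [3.9, -4.8, -2], [4.7, -5.8, -2], [5.5, -6.8, -2], [6.2, -7.7, -2], [6.9, -8.6, -2], [7.6, -9.5, -2], [8.2, -10.2, -2]], "grip": [0, 0, 0, 0, 0, 0, 0, 0, 0, 0, 0, 0]}}

```text
clock: 1.1
ee_pos: [0.3231, -0.1217, 0.2912]
tool_rot: [-0.0, 0.997, 0.077, 0.0]
ft_force: [1.0, -0.5, 0.5]
gripper_width: 0.0003
grip_force: 0.0
```

```bash
cat >> h.py <<'E'
from scipy.spatial.transform import Rotation as R
P=np.array([.470,.1746]);A=np.radians(8.7)
U=np.array([[np.cos(A),np.sin(A)],[-np.sin(A),np.cos(A)]])
def to(x,y,z):
    "units of travel to stand-frame point (mm)"
    s=state();w=np.r_[P+np.array([x,y])/1000@U,z/1000]
    r=R.from_quat(np.roll(s["tool_rot"],-1))
    return np.round(r.inv().apply(w-s["ee_pos"])/.03,2)
def where():
    s=state();e=s["ee_pos"];r=R.from_quat(np.roll(s["tool_rot"],-1)).as_matrix()
    print("t",round(s["clock"],2),"stand mm",np.round(np.r_[U@(e[:2]-P),e[2]]*1000,1),"toolx deg",round(np.degrees(np.arctan2(r[1,0],r[0,0])),2),"toolz",np.round(r[:,2],3),"F",np.round(s["ft_force"],1),"w",s["gripper_width"])
E
python3 -c "
from h import *
where();print(to(-75,0,270))"
```

```text
t 1.1 stand mm [-190.  -270.7  291.2] toolx deg 8.78 toolz [ 0.     0.001 -1.   ] F [ 1.  -0.5  0.5] w 0.0002821852544687131
[ 3.85 -9.02  0.71]
```

Call:
{"method": "drive_tool", "body": {"turn": [[0, 0, 0], [0, 0, 0], [0, 0, 0], [0, 0, 0], [0, 0, 0], [0, 0, 0], [0, 0, 0], [0, 0, 0], [0, 0, 0], [0, 0, 0], [0, 0, 0], [0, 0, 0]], "travel": [[0.4, -0.9, 0], [0.8, -1.8, 0], [1.2, -2.7, 0], [1.6, -3.6, 0.1], [2, -4.5, 0.2], [2.4, -5.4, 0.3], [2.8, -6.3, 0.4], [3.2, -7.2, 0.5], [3.6, -8.1, 0.6], [3.85, -9, 0.7], [3.85, -9, 0.7], [3.85, -9, 0.7]], "grip": [0, 0, 0, 0, 0, 0, 0, 0, 0, 0, 0, 0]}}

```text
clock: 2.1
ee_pos: [0.3959, 0.1612, 0.2696]
tool_rot: [0.0, 0.997, 0.078, -0.001]
ft_force: [-0.1, -0.8, 0.1]
gripper_width: 0.0002
grip_force: 0.0
```

```bash
python3 -c "
from h import *
where();p,d=snapshot('wrist');cv2.imwrite('pics/w1.png',p[:,:,::-1])
p,d=snapshot('side');cv2.imwrite('pics/s1.png',cv2.resize(p[60:360,150:450,::-1],None,fx=2,fy=2))
print(to(-75,0,270))"
```

```text
t 2.1 stand mm [-75.3  -2.  269.6] toolx deg 8.97 toolz [-0.002 -0.    -1.   ] F [-0.1 -0.8  0.1] w 0.00018892084560664352
[ 0.01 -0.12  0.  ]
```

View pics/w1.png

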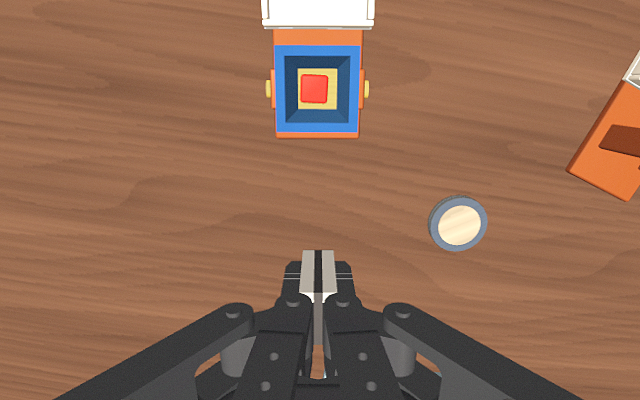

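View pics/s1.png

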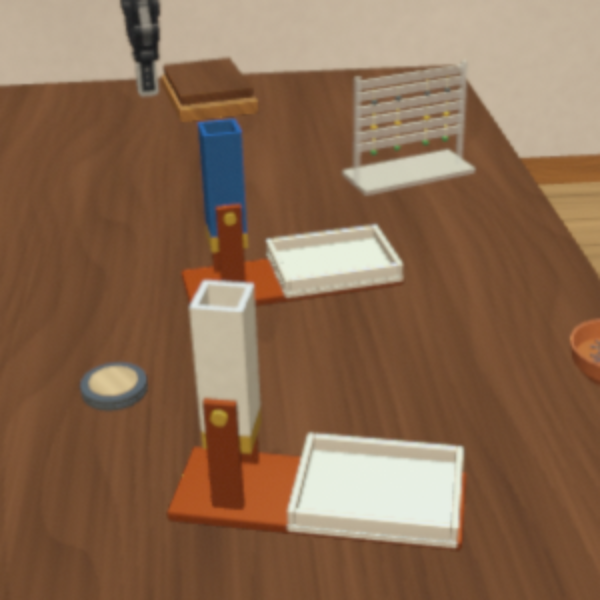

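The wrist view has the tube mouth centred at (317,90), in line with the fingers at (318,270), and the red cap inside at (314,88). In the side view both tubes are upright and the tool is behind the blue one. Next I'll work out the push arc.

```bash
python3 -c "
from h import *
s=state();E=np.array(calibration('wrist')['extrinsics']);print('cam stand',np.r_[U@(E[:2,3]-s['ee_pos'][:2]),E[2,3]-s['ee_pos'][2]]*1000)
print('to start',to(-45,0,198))
b=78
for t in [0,.2,.4,.6,.8,1,1.2,1.4,1.5,1.57,1.65,1.75,1.85,1.95,2.05,2.12,2.17]:
    S,C=np.sin(t),np.cos(t);g=np.sign(C);a=b+g*11*S
    x=a*S-22*C-11*g; z=120+a*C+22*S
    print(t,'stand',round(x),round(z),'travel from (-45,198):',round((x+45)/30,2),round((198-z)/30,2))
"
```

```text
cam stand [ 78.23750302   1.27729121 141.92982665]
to start [ 1.01 -0.12  2.4 ]
0 stand -33 198 travel from (-45,198): 0.4 0.0
0.2 stand -17 203 travel from (-45,198): 0.95 -0.17
0.4 stand 1 204 travel from (-45,198): 1.53 -0.21
0.6 stand 18 202 travel from (-45,198): 2.11 -0.13
0.8 stand 35 196 travel from (-45,198): 2.68 0.08
1 stand 51 186 travel from (-45,198): 3.18 0.41
1.2 stand 63 172 travel from (-45,198): 3.61 0.85
1.4 stand 73 157 travel from (-45,198): 3.93 1.37
1.5 stand 76 148 travel from (-45,198): 4.04 1.66
1.57 stand 78 142 travel from (-45,198): 4.1 1.86
1.65 stand 80 137 travel from (-45,198): 4.15 2.05
1.75 stand 81 130 travel from (-45,198): 4.2 2.28
1.85 stand 82 123 travel from (-45,198): 4.23 2.51
1.95 stand 82 115 travel from (-45,198): 4.24 2.76
2.05 stand 82 108 travel from (-45,198): 4.22 3.0
2.12 stand 81 103 travel from (-45,198): 4.2 3.17
2.17 stand 80 99 travel from (-45,198): 4.18 3.29
```

Call:
{"method": "drive_tool", "body": {"turn": [[0, 0, 0], [0, 0, 0], [0, 0, 0], [0, 0, 0], [0, 0, 0]], "travel": [[0, -0.1, 1], [0.2, -0.1, 2], [0.6, -0.1, 2.4], [1, -0.1, 2.4], [1, -0.1, 2.4]], "grip": [0, 0, 0, 0, 0]}}

```text
clock: 2.62
ee_pos: [0.4279, 0.1667, 0.1986]
tool_rot: [0.0, 0.997, 0.075, 0.0]
ft_force: [0.7, 0.6, 0.6]
gripper_width: -0.0001
grip_force: 0.0
```

Call:
{"method": "drive_tool", "body": {"turn": [[0, 0, 0], [0, 0, 0], [0, 0, 0], [0, 0, 0], [0, 0, 0], [0, 0, 0], [0, 0, 0], [0, 0, 0], [0, 0, 0], [0, 0, 0], [0, 0, 0], [0, 0, 0]], "travel": [[0.2, 0, 0], [0.4, 0, 0], [0.55, 0, -0.05], [0.7, 0, -0.1], [0.85, 0, -0.15], [0.95, 0, -0.17], [1.1, 0, -0.18], [1.25, 0, -0.2], [1.4, 0, -0.2], [1.5, 0, -0.2], [1.5, 0, -0.2], [1.5, 0, -0.2]], "grip": [0, 0, 0, 0, 0, 0, 0, 0, 0, 0, 0, 0]}}

```text
clock: 3.62
ee_pos: [0.4703, 0.1747, 0.2042]
tool_rot: [-0.0, 0.997, 0.076, -0.0]
ft_force: [-0.1, -0.1, 0.0]
gripper_width: 0.0002
grip_force: 0.3
```

```bash
python3 -c "
from h import *
where();p,d=snapshot('side');cv2.imwrite('pics/s2.png',cv2.resize(p[60:260,200:400,::-1],None,fx=2.5,fy=2.5))
print(to(35,0,196))"
```

```text
t 3.62 stand mm [3.000e-01 1.000e-01 2.042e+02] toolx deg 8.77 toolz [-0.  0. -1.] F [-0.1 -0.1  0. ] w 0.00017856994760285163
[1.16 0.   0.27]
```

View pics/s2.png

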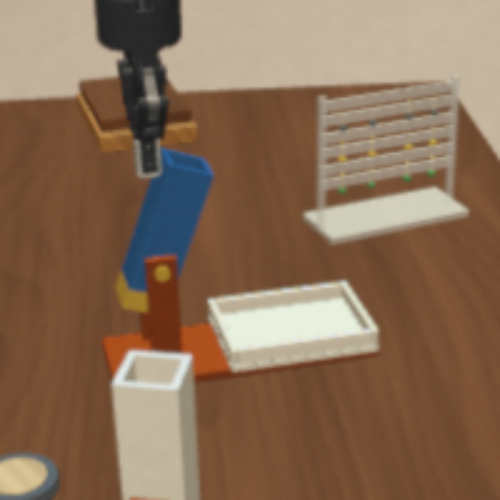

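The side crop shows the blue tube tipped about 0.4 rad, with the fingertip on its back face near (150,170). I'll continue along the arc.

Call:
{"method": "drive_tool", "body": {"turn": [[0, 0, 0], [0, 0, 0], [0, 0, 0], [0, 0, 0], [0, 0, 0], [0, 0, 0], [0, 0, 0], [0, 0, 0], [0, 0, 0], [0, 0, 0], [0, 0, 0], [0, 0, 0]], "travel": [[0.3, 0, 0], [0.6, 0, 0.07], [0.9, 0, 0.17], [1.15, 0, 0.28], [1.4, 0, 0.43], [1.65, 0, 0.6], [1.9, 0, 0.8], [2.1, 0, 1.05], [2.25, 0, 1.3], [2.4, 0, 1.55], [2.5, 0, 1.85], [2.6, 0, 2.05]], "grip": [0, 0, 0, 0, 0, 0, 0, 0, 0, 0, 0, 0]}}

```text
clock: 4.67
ee_pos: [0.5478, 0.1866, 0.1419]
tool_rot: [-0.0, 0.997, 0.076, 0.0]
ft_force: [-1.8, -0.1, 2.8]
gripper_width: -0.0001
grip_force: 1.2
```

Call:
{"method": "drive_tool", "body": {"turn": [[0, 0, 0], [0, 0, 0], [0, 0, 0], [0, 0, 0], [0, 0, 0], [0, 0, 0], [0, 0, 0], [0, 0, 0], [0, 0, 0], [0, 0, 0], [0, 0, 0], [0, 0, 0]], "travel": [[0.05, 0, 0.1], [0.05, 0, 0.2], [0.1, 0, 0.3], [0.1, 0, 0.4], [0.1, 0, 0.5], [0.15, 0, 0.65], [0.15, 0, 0.8], [0.15, 0, 0.9], [0.15, 0, 1], [0.1, 0, 1.15], [0.1, 0, 1.25], [0.1, 0, 1.3]], "grip": [0, 0, 0, 0, 0, 0, 0, 0, 0, 0, 0, 0]}}

```text
clock: 5.67
ee_pos: [0.5498, 0.187, 0.1031]
tool_rot: [0.0, 0.997, 0.076, -0.0]
ft_force: [-0.1, -0.9, 0.8]
gripper_width: -0.0003
grip_force: 0.7
```

Call:
{"method": "drive_tool", "body": {"turn": [[0, 0, 0], [0, 0, 0], [0, 0, 0], [0, 0, 0], [0, 0, 0], [0, 0, 0], [0, 0, 0], [0, 0, 0], [0, 0, 0], [0, 0, 0], [0, 0, 0], [0, 0, 0]], "travel": [[0, 0, 0], [0, 0, 0], [0, 0, 0], [0, 0, 0], [0, 0, 0], [0, 0, 0], [0, 0, 0], [0, 0, 0], [0, 0, 0], [0, 0, 0], [0, 0, 0], [0, 0, 0]], "grip": [0, 0, 0, 0, 0, 0, 0, 0, 0, 0, 0, 0]}}

```text
clock: 6.67
ee_pos: [0.5502, 0.187, 0.1038]
tool_rot: [0.0, 0.997, 0.076, -0.0]
ft_force: [-0.2, -0.5, 2.4]
gripper_width: 0.0
grip_force: 0.7
```

```bash
python3 -c "
from h import *
where();p,d=snapshot('side');cv2.imwrite('pics/s3.png',cv2.resize(p[60:260,200:400,::-1],None,fx=2.5,fy=2.5))"
```

```text
t 6.67 stand mm [8.110e+01 1.000e-01 1.038e+02] toolx deg 8.77 toolz [-0. -0. -1.] F [-0.2 -0.5  2.4] w 2.979930117121709e-05
```

View pics/s3.png

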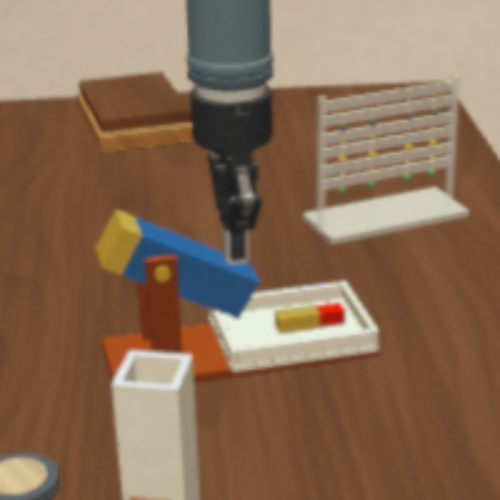

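The side crop shows the lipstick lying in the dish at (310,318), clear of the tube mouth. I'll retrace the arc so the tube rights itself against the finger.

Call:
{"method": "drive_tool", "body": {"turn": [[0, 0, 0], [0, 0, 0], [0, 0, 0], [0, 0, 0], [0, 0, 0], [0, 0, 0], [0, 0, 0], [0, 0, 0], [0, 0, 0], [0, 0, 0], [0, 0, 0], [0, 0, 0]], "travel": [[0, 0, -0.2], [0, 0, -0.4], [0, 0, -0.65], [0, 0, -0.9], [-0.1, 0, -1.3], [-0.15, 0, -1.5], [-0.27, 0, -1.8], [-0.45, 0, -2.05], [-0.6, 0, -2.3], [-0.8, 0, -2.55], [-1, 0, -2.75], [-1.25, 0, -2.95]], "grip": [0, 0, 0, 0, 0, 0, 0, 0, 0, 0, 0, 0]}}

```text
clock: 7.72
ee_pos: [0.5123, 0.1812, 0.1928]
tool_rot: [-0.0, 0.997, 0.076, -0.0]
ft_force: [-0.2, 0.0, 0.5]
gripper_width: 0.0001
grip_force: 0.2
```

Call:
{"method": "drive_tool", "body": {"turn": [[0, 0, 0], [0, 0, 0], [0, 0, 0], [0, 0, 0], [0, 0, 0], [0, 0, 0], [0, 0, 0], [0, 0, 0], [0, 0, 0], [0, 0, 0], [0, 0, 0], [0, 0, 0]], "travel": [[-0.25, 0, -0.15], [-0.55, 0, -0.25], [-0.85, 0, -0.35], [-1.15, 0, -0.4], [-1.45, 0, -0.42], [-1.7, 0, -0.4], [-2, 0, -0.38], [-2.25, 0, -0.3], [-2.5, 0, -0.2], [-2.7, 0, -0.2], [-3.2, 0, -0.2], [-3.7, 0, -0.2]], "grip": [0, 0, 0, 0, 0, 0, 0, 0, 0, 0, 0, 0]}}

```text
clock: 8.72
ee_pos: [0.4029, 0.1642, 0.198]
tool_rot: [0.0, 0.997, 0.076, -0.0]
ft_force: [0.4, 0.2, -0.4]
gripper_width: 0.0002
grip_force: 0.0
```

Call:
{"method": "drive_tool", "body": {"turn": [[0, 0, 0], [0, 0, 0], [0, 0, 0], [0, 0, 0], [0, 0, 0], [0, 0, 0], [0, 0, 0], [0, 0, 0], [0, 0, 0], [0, 0, 0], [0, 0, 0], [0, 0, 0]], "travel": [[0, 0, -0.5], [0, 0, -1], [0, 0, -1.5], [0, 0, -2], [0, 0, -2], [0, 0, -2], [0, 0, -2], [0, 0, -2], [0, 0, -2], [0, 0, -2], [0, 0, -2], [0, 0, -2]], "grip": [0, 0, 0, 0, 0, 0, 0, 0, 0, 0, 0, 0]}}

```text
clock: 9.72
ee_pos: [0.4034, 0.1644, 0.258]
tool_rot: [0.0, 0.997, 0.076, -0.0]
ft_force: [-0.3, -0.3, -0.3]
gripper_width: 0.0003
grip_force: 0.0
```

```bash
python3 -c "
from h import *
where();p,d=snapshot('side');cv2.imwrite('pics/s4.png',cv2.resize(p[60:360,150:450,::-1],None,fx=2,fy=2))"
```

```text
t 9.72 stand mm [-67.4  -0.  258. ] toolx deg 8.76 toolz [-0.001 -0.    -1.   ] F [-0.3 -0.3 -0.3] w 0.00030467455114756314
```

View pics/s4.png

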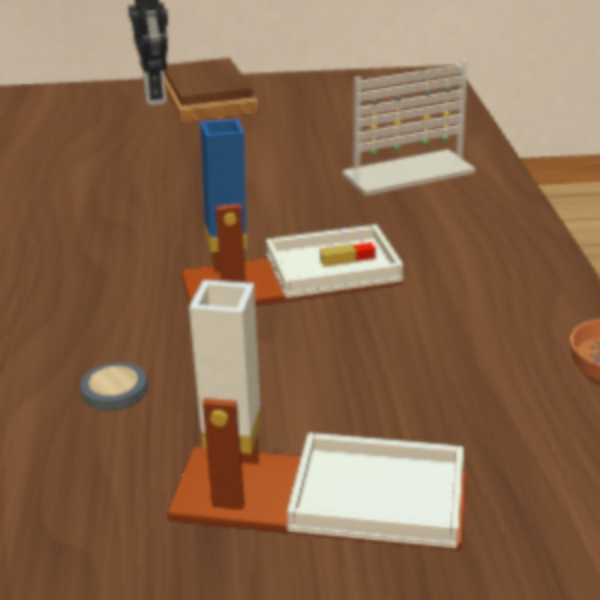

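The lipstick is in the dish at (348,254), the blue tube is standing again at (223,180), and the white tube hasn't moved. The blue tube's mouth looks about 3 px off where it started, so I'll let it settle and compare.

Call:
{"method": "drive_tool", "body": {"turn": [[0, 0, 0], [0, 0, 0], [0, 0, 0], [0, 0, 0], [0, 0, 0], [0, 0, 0], [0, 0, 0], [0, 0, 0], [0, 0, 0], [0, 0, 0], [0, 0, 0], [0, 0, 0]], "travel": [[0, 0, 0], [0, 0, 0], [0, 0, 0], [0, 0, 0], [0, 0, 0], [0, 0, 0], [0, 0, 0], [0, 0, 0], [0, 0, 0], [0, 0, 0], [0, 0, 0], [0, 0, 0]], "grip": [0, 0, 0, 0, 0, 0, 0, 0, 0, 0, 0, 0]}}

```text
clock: 10.77
ee_pos: [0.4035, 0.1644, 0.2583]
tool_rot: [0.0, 0.997, 0.076, 0.0]
ft_force: [0.9, 0.4, -0.3]
gripper_width: 0.0
grip_force: 0.0
```

```bash
python3 -c "
from h import *
def f(p):
    m=cv2.inRange(cv2.cvtColor(p,cv2.COLOR_BGR2HSV),(100,120,40),(125,255,255))[110:200,235:290]
    return [round(np.nonzero(m[r])[0].mean()+235,1) for r in (15,25,35,45,55)]
print(f(cv2.imread('pics/side0.png')))
for i in range(3): print(f(np.ascontiguousarray(snapshot('side')[0][:,:,::-1])))
"
```

```text
[np.float64(259.5), np.float64(260.5), np.float64(260.5), np.float64(261.5), np.float64(254.5)]
[np.float64(260.5), np.float64(261.0), np.float64(261.5), np.float64(261.5), np.float64(254.5)]
[np.float64(260.5), np.float64(261.0), np.float64(261.5), np.float64(261.5), np.float64(254.5)]
[np.float64(260.5), np.float64(261.0), np.float64(261.5), np.float64(261.5), np.float64(254.5)]
```

```bash
python3 -c "
from workcell import *
print(finish_job())"
```

```text
the job is handed in; nothing more can be done
None
```

The blue tube was tipped, its lipstick is lying in its white dish, and the tube is standing again (about 0.02 rad off its starting angle by the camera, and still); the white tube was not touched, and the job was handed in at about 11 s.

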